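# Sort the desk items and lift the medicine caddy

## Robot

A 6-joint arm with a two-finger parallel gripper is mounted at the origin on a cart in front of the work surface, level with it; the furniture and walls round the work are solid. World frame = base frame: x ahead of the robot, y to its left, z up, the work surface at z = 0. Lengths are in m, angles in degrees, forces in N, time in s.
With the tool pointing down it reaches from about 0.325 to 0.775 m from the base axis. Payload 5.5 kg.
Tool frame: the origin (TCP) lies between the finger pads, 19 mm behind the fingertips; this is the grasp point; z points along the fingers, y is the line along which they close (so a half turn about z gives the same grasp; the last joint's range is limited). The gripper opens to 88 mm and grips with 3 to 60 N. Pads are 20 mm wide; open, the fingers measure 115 mm over their backs; the gripper's body (75 mm by 178 mm) begins 61 mm behind the grasp point.
Start: joints at [66.423, 5.22, 70.514, -0, 104.267, -3.249], TCP at [0.208, 0.563, 0.241] pointing down, gripper open.
Joint ranges: [-164.24, 164.24], [-49.07, 125.15], [9.68, 141.18], [-86.29, 266.29], [3.28, 154.24], [-151.56, 151.56]. Speed limits (degrees/s): [147.25, 147.25, 172.46, 180, 180, 180].

## Interface

Orientations are given as [roll, pitch, yaw] about the fixed x, y, z axes, in that order (R = Rz(yaw) Ry(pitch) Rx(roll)).
In Python, from station import r gives the robot as it stands. The module is installed in compiled form; this text tells all that it offers. Calls block until the motion is done:
- r.reach(position, orientation): joint-space move of the TCP to a pose.
- r.servo_line(position, rotation=None, speed=0.15): straight line of the TCP; rotation=None keeps the orientation; speed is the mean speed in m/s.
- r.move_joints(angles): joint-space move.
- r.let_go() and r.grab(squeeze=None): open the fingers fully, or close them until they stop; squeeze is the grip in N (None keeps the last).
- r.wait(seconds).
- r.inverse_kinematics(position, orientation): joint angles nearest the present ones, or None.
- r.sense(): the state.
- r.snapshot(name): name is "scene" or "top" or "wrist"; returns a dict with "frame" (384x512x3 uint8, red, green, blue), "fx", "fy", "cx", "cy" (pixels), "dist_coeffs" ([k1, k2, p1, p2, k3] as OpenCV has them; the pictures are not rectified), "R" (3x3) and "t" (3): a world point X has camera coordinates R X + t. Camera axes: x right, y down, z forward; pixel columns grow to the right and rows downward; lengths in m; the calibration is good to about 2 mm. A picture is of the moment at which its call begins. There is no depth.
A pose or a line that the arm cannot do raises r.IKError and nothing moves.
- r.hand_in(): hands the job in; it is judged then, once.
The state is a dict: "clock": time; "joints": joint angles; "joint_vel": joint speeds; "joint_torque": joint torques, N m; "tcp_pos": TCP position; "orientation": TCP orientation; "contact_force": force on the tool from outside, world axes, zero at the start; "torque": the same for the moment, N m; "opening": finger opening in m; "gripper_force": force on a finger pad.
Only numpy, scipy, OpenCV 4.12 (cv2) and the standard library are available. Lean on these libraries where they do the work, as an engineer would, in place of code of your own. Each camera call takes 0.05 s, during which the arm holds its last target. There are 200 camera calls.

## Task

Stand the two vials upright in the blue carry caddy, on its floor, and put the red rubber stamp into the black desk tray; set each one down without dropping it, and leave the oximeter, plaster roll and hand-rub bottle where they are. Then take the caddy by its white cross handle, lift it until its underside is about 15 cm above the worktop, and keep it level and still there. Finish while still holding it: do not put it down or let go.

Things in the scene. Friction and masses are not known exactly. Their poses are not given: they have to be found in the camera images.
- caddy: loose blue open tray, 210 (its x) x 110 (its y) x 32 mm high, walls and floor 4 mm thick, about 0.4 kg; origin at the centre of its underside, z up. A vial stands well at its x = +65 or -65 mm, y = 0, one each side of the handle.
- caddy_handle (a point): centre of the caddy's white handle bar, 86 mm above its underside, at its x = 0, y = 0, axes as the caddy's; the bar runs from side to side along y, 16 mm wide in x, 20 mm tall in z, on an upright at each side wall (22 mm wide in x, 6 mm thick, 94 mm free between them)
- desk_tray: black open stationery tray, fixed to the worktop, 150 (its x) x 120 (its y) x 36 mm high, walls and floor 4 mm thick; origin at the centre of its underside, z up
- vial_red: medicine vial with red cap and red label band, body diameter 27 mm to 42 mm height, 50 mm tall with the cap, standing; origin at the centre of its underside, z up; about 22 g
- vial_green: the same vial with green cap and green label band; origin at the centre of its underside, z up
- stamp: red-handled rubber stamp, standing on a black foot 24 (its x) x 48 (its y) x 15 mm; round handle on the middle, 18 mm across from 15 to 34 mm height, knob 22 mm across from 34 to 67 mm height (top); origin at the centre of its underside, z up; 55 g
- oximeter: bystander: blue and white finger oximeter, 34 x 58 x 30 mm, origin at the centre of its underside
- plaster_roll: bystander: beige roll of plaster tape lying flat, 60 mm across, 25 mm high, origin at the centre of its underside
- rub_bottle: bystander: hand-rub pump bottle, 58 x 69 x 160 mm, origin at the centre of its underside
Mind the look-alikes: they are no part of the job. Leave any yellow look-alike of the vial_red alone.

How it is judged:
By the outcome, as a careful person would: the job done as asked, in the order asked, and still so for the second after the job is handed in, while the arm keeps its last pose, push and grip.
It also fails if it takes over 72 s, if anything falls off the work surface, if the arm or the gripper's body presses on something with over 40 N, if the wrist force passes 120 N, or if a joint passes its speed limit or range.

## Working session

There is one attempt and no reset: what is moved stays moved. The work goes in short steps, each a Python script; the robot and the scene stay as the last script left them, time stands still between calls to the robot, and variables do not carry over. Pictures are saved under pics/ and viewed, at most 10 in all, crops included, and the job is handed in when it is done.

```bash
mkdir -p pics; cat > h.py <<'E'
from station import r
import numpy as np, cv2
def cam(s):
    return np.array([[s["fx"],0,s["cx"]],[0,s["fy"],s["cy"]],[0,0,1.]]),np.array(s["dist_coeffs"],float),np.array(s["R"]),np.array(s["t"])
def ray(s,uv,z):
    K,d,R,t=cam(s)
    p=cv2.undistortPoints(np.array(uv,float).reshape(-1,1,2),K,d)[:,0]
    D=np.c_[p,np.ones(len(p))]@R; C=-R.T@t
    return C+D*((np.asarray(z)-C[2])/D[:,2])[:,None]
def proj(s,X):
    K,d,R,t=cam(s)
    return cv2.projectPoints(np.array(X,float).reshape(-1,1,3),cv2.Rodrigues(R)[0],t,K,d)[0][:,0]
def save(s,n,k=1):
    cv2.imwrite("pics/"+n,cv2.resize(s["frame"][:,:,::-1],None,fx=k,fy=k,interpolation=cv2.INTER_CUBIC))
E
python3 - <<'E'
from h import *
import pickle
d={}
for n in("scene","top","wrist"):
    s=r.snapshot(n); d[n]=s; save(s,n+".png",1.5); print(n,-np.array(s["R"]).T@s["t"])
pickle.dump(d,open("s.pkl","wb")); print(r.sense()["clock"])
E
```

```text
scene [-0.34631769  0.57492408  0.81899999]
top [0.37290934 0.04103072 1.30121878]
wrist [0.13205193 0.59022998 0.38277164]
0.15
```

View pics/top.png

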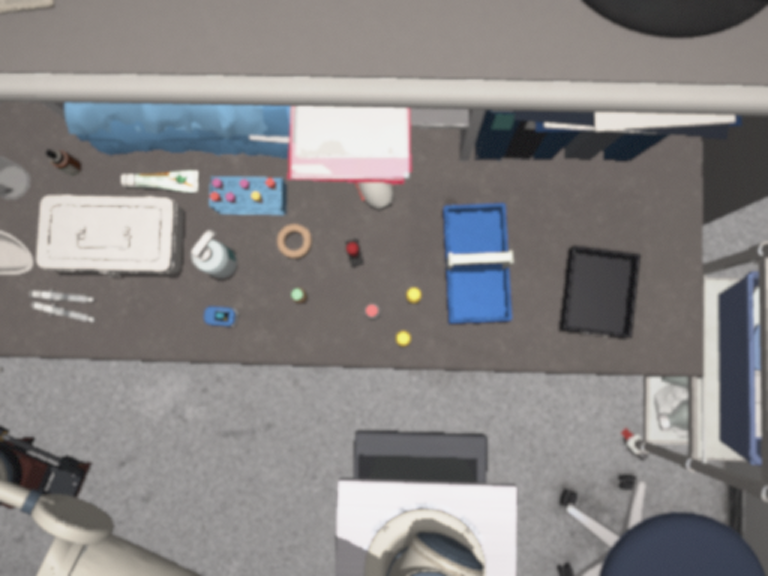

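View pics/scene.png

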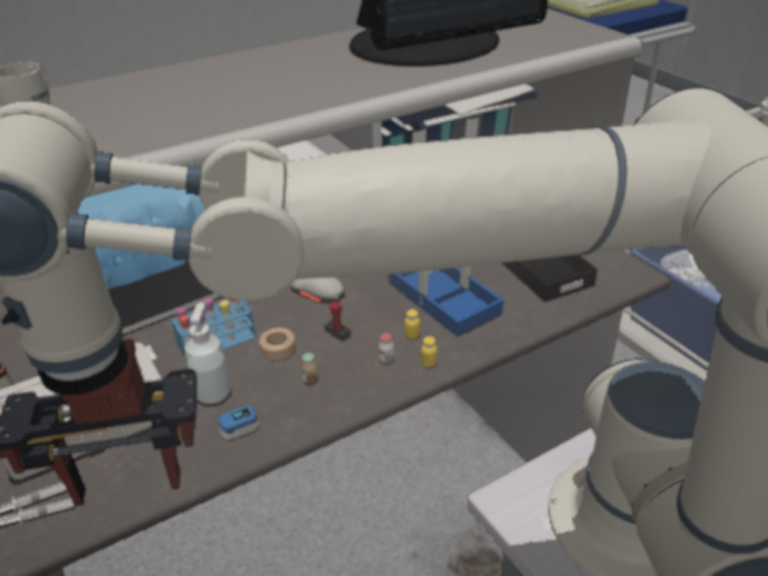

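The top view (in 768x576 pixels) shows the green cap at (297,295), red cap at (372,311), yellow look-alikes at (414,295) and (403,338), and the stamp knob at (352,248). The caddy is centred at about (478,264) with its handle at (480,258), and the tray is at about (600,292). The scene view shows the same objects, all standing upright.

```bash
python3 - <<'E'
from h import *
import pickle
d=pickle.load(open("s.pkl","rb")); T=d["top"]; S=d["scene"]
def blob(s,c,rad,f):
    c=np.array(c)/1.5; im=cv2.cvtColor(s["frame"],cv2.COLOR_RGB2HSV).astype(int)
    v,u=np.mgrid[:384,:512]; m=f(im[...,0],im[...,1],im[...,2])&(np.hypot(u-c[0],v-c[1])<rad)
    return m,np.array([u[m].mean(),v[m].mean()]),m.sum()
red=lambda h,s,v:((h<10)|(h>168))&(s>110)&(v>70)
red2=lambda h,s,v:((h<12)|(h>165))&(s>75)&(v>90)
grn=lambda h,s,v:(h>40)&(h<90)&(s>45)&(v>80)
P={}
for n,f,ct,zt,cs in(("red",red2,(372,311),.05,(386,340)),("green",grn,(297,295),.05,(308,358)),("stamp",red,(352,248),.067,(336,306))):
    m,c,k=blob(T,ct,10,f); p=ray(T,c,[zt])[0]; print(n,"top",c,k,p)
    m2,c2,k2=blob(S,cs,9,f); print("  scene",c2,k2,"pred top centre",proj(S,[p])[0], "ray z-.004",ray(S,c2,[zt-.004])[0])
yel=lambda h,s,v:(h>20)&(h<35)&(s>120)
for c in((414,295),(403,338)): m,c,k=blob(T,c,10,yel); print("yellow",ray(T,c,[.05])[0])
blue=lambda h,s,v:(h>100)&(h<125)&(s>130)&(v>60)
dark=lambda h,s,v:(v<45)
for n,f,ct,z,rad in(("caddy",blue,(478,264),.032,55),("tray",dark,(600,292),.036,40)):
    m,c,k=blob(T,ct,rad,f)
    m=cv2.morphologyEx(m.astype(np.uint8),cv2.MORPH_OPEN,np.ones((2,2)))
    nl,lab,st,_=cv2.connectedComponentsWithStats(m); 
    pts=np.argwhere(m>0)[:,::-1] if n=="caddy" else np.argwhere(lab==1+st[1:,4].argmax())[:,::-1]
    W=ray(T,pts,[z]*len(pts))[:,:2].astype(np.float32)
    print(n,k,cv2.minAreaRect(W), pts.min(0),pts.max(0))
for uv,z in(((480,258),.096),((354,257),.015),((448,259),.096),((513,258),.096)): print(uv,ray(T,np.array(uv)/1.5,[z])[0])
print("corners caddy",ray(T,np.array([(444,206),(506,204),(511,322),(450,324)])/1.5,[.032]*4)[:,:2])
print("corners tray",ray(T,np.array([(569,247),(639,251),(632,338),(560,332)])/1.5,[.036]*4)[:,:2])
u,v,w,h=205,135,230,105
a=cv2.resize(T["frame"][135:240,130:430,::-1],None,fx=2.66,fy=2.66,interpolation=cv2.INTER_CUBIC)
b=cv2.resize(S["frame"][140:260,180:410,::-1],(800,300),interpolation=cv2.INTER_CUBIC)
c=np.zeros((590,800,3),np.uint8);c[:a.shape[0],:a.shape[1]]=a;c[285:585]=b
cv2.imwrite("pics/crop.png",c)
E
```

```text
red top [247.47058824 206.56862745] 51 [0.45135166 0.10751342 0.05      ]
  scene [256.6        224.31428571] 35 pred top centre [256.29950456 224.30438496] ray z-.004 [0.45505862 0.1044639  0.046     ]
green top [198.86363636 195.59090909] 22 [0.47679036 0.23663144 0.05      ]
  scene [nan nan] 0 pred top centre [205.53678078 237.00093616] ray z-.004 [nan nan nan]
stamp top [234.67241379 165.37931034] 58 [0.55693822 0.14338768 0.067     ]
  scene [223.41666667 205.68333333] 60 pred top centre [223.43528683 202.19490597] ray z-.004 [0.54847922 0.14822502 0.063     ]
yellow [0.47953005 0.03517265 0.05      ]
yellow [0.40353476 0.05145836 0.05      ]
caddy 2664 ((0.5389597415924072, -0.07851675152778625), (0.20737510919570923, 0.10682147741317749), 4.002552032470703) [297 138] [340 215]
tray 429 ((0.5148643255233765, -0.3332124948501587), (0.1712428778409958, 0.08690188825130463), 30.483461380004883) [385 167] [425 223]
(480, 258) [ 0.54111449 -0.07590654  0.096     ]
(354, 257) [0.54846844 0.14353776 0.015     ]
(448, 259) [ 0.53803406 -0.02204591  0.096     ]
(513, 258) [ 0.54253796 -0.13138637  0.096     ]
corners caddy [[ 0.64234436 -0.0161964 ]
 [ 0.6486159  -0.12680797]
 [ 0.43779956 -0.13857968]
 [ 0.43130135 -0.03142673]]
corners tray [[ 0.57315992 -0.23848728]
 [ 0.56919734 -0.36170166]
 [ 0.41541186 -0.34923425]
 [ 0.4224316  -0.22379556]]<stdin>:7: RuntimeWarning: Mean of empty slice.
  ret = ret.dtype.type(ret / rcount)
```

View pics/crop.png

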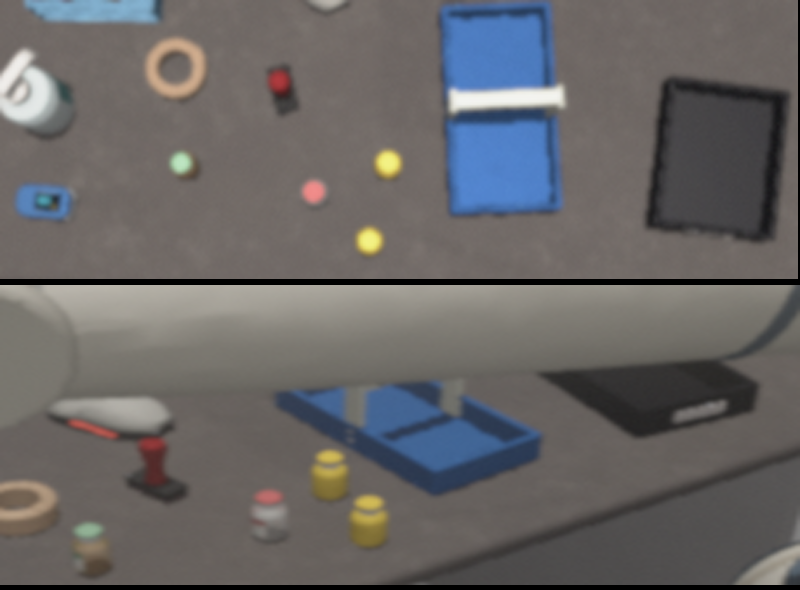

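The crop confirms it: green vial at (0.477, 0.237), red vial at (0.451, 0.107), caddy at (0.540, -0.078) with yaw about 4° and tray at (0.495, -0.293) with yaw about -5°. The measured sizes match (211x110 and 153x123 mm). Next I hover over the vials and check them with the wrist camera.

```bash
cat >> h.py <<'E'
def wblob(p,f,rad=40,z=None):
    s=r.snapshot("wrist"); c=proj(s,[p])[0]
    im=cv2.cvtColor(s["frame"],cv2.COLOR_RGB2HSV).astype(int)
    v,u=np.mgrid[:384,:512]; m=f(im[...,0],im[...,1],im[...,2])&(np.hypot(u-c[0],v-c[1])<rad)
    if m.sum()<20: return s,c,None,m.sum()
    q=np.array([u[m].mean(),v[m].mean()])
    return s,c,q,ray(s,q,[p[2]])[0]
red2=lambda h,s,v:((h<12)|(h>165))&(s>75)&(v>90)
grn=lambda h,s,v:(h>40)&(h<90)&(s>45)&(v>80)
E
python3 - <<'E'
from h import *
print(r.sense()["orientation"],r.sense()["joints"])
r.reach([.465,.237,.20],[180,0,90]); print(r.sense()["joints"],r.sense()["clock"])
s,c,q,p=wblob([.477,.2366,.05],grn); save(s,"w_g.png"); print(c,q,p)
r.reach([.44,.1075,.20],[180,0,90]); print(r.sense()["joints"],r.sense()["clock"])
s,c,q,p=wblob([.4513,.1075,.05],red2); save(s,"w_r.png"); print(c,q,p,r.sense()["contact_force"])
a=cv2.imread("pics/w_g.png");b=cv2.imread("pics/w_r.png");cv2.imwrite("pics/w2.png",cv2.resize(np.hstack([a,b]),(800,300)))
E
```

```text
[-1.79913932e+02 -4.08107187e-03  1.59671294e+02] [ 6.64234788e+01  5.25459847e+00  7.05655087e+01 -8.27127632e-04
  1.04266053e+02 -3.24802202e+00]
[ 2.33507542e+01 -7.08924883e+00  8.68529303e+01  2.42215379e-02
  1.00218164e+02  2.32565126e+01] 1.6917
[270.8020487 182.0545567] [269.41428571 179.95      ] [0.47564502 0.23868154 0.05      ]
[ 9.45456093e+00 -1.79758466e+01  9.61745013e+01  3.67655669e-02
  1.01741896e+02  9.46667343e+00] 2.3333
[269.59952429 181.27706871] [269.33660131 182.88562092] [0.45106661 0.10590329 0.05      ] [ 0.13751039  1.32940232 -0.6408729 ]
```

View pics/w2.png

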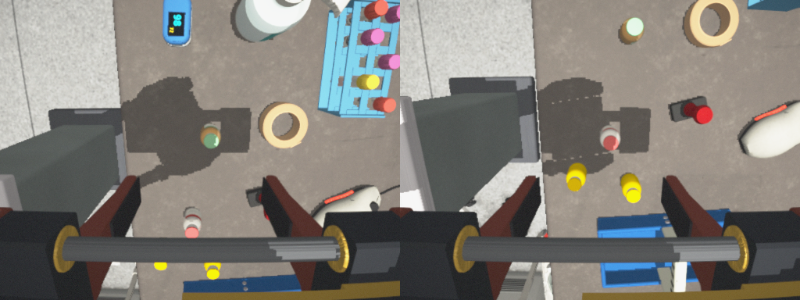

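The wrist views (left over green, right over red) show the green cap at about (210,138) and the red at about (609,140). Both match the top-camera fixes within 2 mm, and no neighbour is in the way of the fingers when they close along x. I pick and place red first.

```bash
cat >> h.py <<'E'
cth=np.radians(4.0); CX=np.array([np.cos(cth),np.sin(cth)]); CC=np.array([.5398,-.0775])
def st(tag):
    s=r.sense(); print(tag,"t",round(s["clock"],2),"tcp",np.round(s["tcp_pos"],4),"open",round(s["opening"],4),"gf",np.round(s["gripper_force"],1),"F",np.round(s["contact_force"],2))
def pick(xy,z,yaw,squeeze,hi=.2):
    r.reach([*xy,z+.08],[180,0,yaw]); r.servo_line([*xy,z],speed=.12); r.wait(.1)
    r.grab(squeeze); st("grabbed"); r.servo_line([*xy,hi],speed=.25); st("lifted")
def place(xy,z,yaw,hi=.2):
    r.reach([*xy,hi],[180,0,yaw]); r.servo_line([*xy,z+.02],speed=.2); r.servo_line([*xy,z+.004],speed=.05); r.wait(.2)
    f0=r.sense()["contact_force"][2]
    for k in range(5):
        r.servo_line([*xy,z+.003-.001*k],speed=.02); r.wait(.1)
        f=r.sense()["contact_force"][2]-f0
        if f>1.0: break
    print("k",k,"df",f); st("down"); r.let_go(); r.wait(.15); r.servo_line([*xy,hi],speed=.25); st("up")
E
python3 - <<'E'
from h import *
pick([.451,.1068],.050,90,8)
place(CC+.065*CX,.054,4)
r.wait(.1)
s=r.snapshot("top"); save(s,"p1.png"); s=r.snapshot("wrist"); save(s,"p1w.png")
a=cv2.imread("pics/p1.png");b=cv2.imread("pics/p1w.png");cv2.imwrite("pics/p1b.png",cv2.resize(np.hstack([a,b]),(800,300)))
E
```

```text
grabbed t 4.65 tcp [0.451  0.1068 0.05  ] open 0.0266 gf 8.0 F [ 0.08 -0.42 -0.02]
lifted t 5.4 tcp [0.4506 0.1067 0.1985] open 0.0268 gf 8.0 F [ 0.21 -0.41 -0.66]
k 4 df 6.233327656658799
down t 9.68 tcp [ 0.605  -0.0732  0.0538] open 0.0264 gf 8.0 F [-0.11 -1.16  5.58]
up t 11.61 tcp [ 0.6042 -0.0729  0.1983] open 0.0882 gf 0.0 F [-0.22 -0.09 -1.06]
```

View pics/p1b.png

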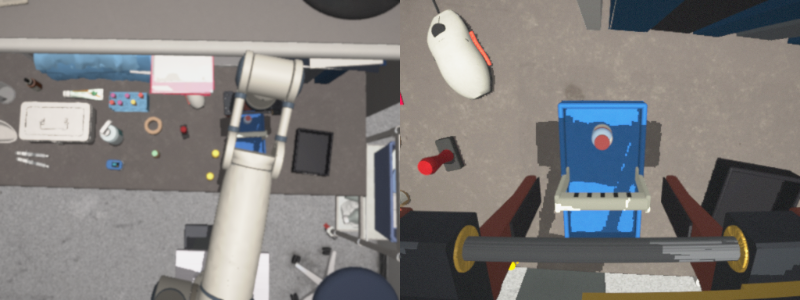

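Red stands upright in the far slot, at (600,137) in the right half, and the caddy hasn't visibly moved. Next is green, then the stamp.

```bash
sed -i 's/z+.003-.001\*k/z+.0025-.0005*k/; s/range(5)/range(9)/; s/f>1.0/f>0.8/' h.py
python3 - <<'E'
from h import *
pick([.4762,.2376],.050,90,8)
place(CC-.065*CX,.054,4)
r.reach([.545,.143,.2],[180,0,90])
red=lambda h,s,v:((h<10)|(h>168))&(s>150)&(v>120)
s,c,q,p=wblob([.556,.143,.06],red,60); save(s,"st.png"); print(c,q,p)
m=proj(s,[[.556,.143,.067],[.556,.143,.034],[.556,.143,0]]); print(m)
cv2.imwrite("pics/stc.png",cv2.resize(cv2.imread("pics/st.png"),(640,480))); st("hover")
E
```

```text
grabbed t 14.98 tcp [0.4762 0.2376 0.05  ] open 0.0269 gf 8.0 F [-0.09 -0.61 -0.08]
lifted t 15.73 tcp [0.4758 0.2374 0.1984] open 0.0265 gf 8.0 F [ 0.31  0.16 -0.59]
k 6 df 2.7951974486180218
down t 20.85 tcp [ 0.4751 -0.0821  0.0539] open 0.0266 gf 8.0 F [-1.25  0.28  2.33]
up t 22.77 tcp [ 0.4746 -0.0819  0.1984] open 0.0875 gf 0.0 F [-0.35  0.32 -0.03]
[270.88622565 183.23192309] [274.33630952 184.04761905] [0.5591828  0.14221617 0.06      ]
[[271.19562432 185.35500147]
 [269.85103392 176.13265739]
 [268.71902505 168.37676555]]
hover t 23.82 tcp [0.5447 0.142  0.1991] open 0.0881 gf 0.0 F [-0.17 -0.21 -0.02]
```

View pics/stc.png

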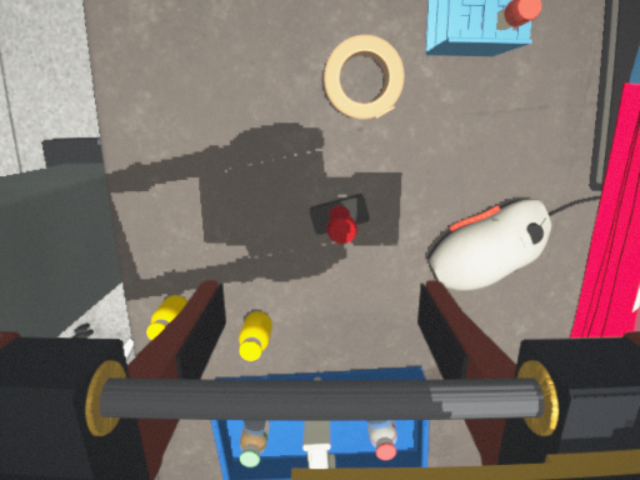

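Both vials stand in the caddy (bottom of the picture, caps at (250,458) and (386,451)). The stamp knob is at (341,231), which gives about (0.5575, 0.1425). I grasp it closing along y, clear of the mouse.

```bash
python3 - <<'E'
from h import *
pick([.5575,.1425],.053,0,12)
place([.4953,-.293],.057,72)
r.reach([.42,-.10,.30],[180,0,94]); r.wait(.1)
a=r.snapshot("wrist")
white=lambda h,s,v:(s<40)&(v>170)
pts=np.array([[*(CC+k*51*.001*np.array([-CX[1],CX[0]])),.096] for k in(-1,0,1)]); print(proj(a,pts))
im=a["frame"][:,:,::-1].copy()
for z,dx,dy in((.032,.105,.055),(.096,.008,.055)):
    q=np.array([[*(CC+sx*dx*CX+sy*dy*np.array([-CX[1],CX[0]])),z] for sx,sy in((1,1),(1,-1),(-1,-1),(-1,1))])
    cv2.polylines(im,[np.round(proj(a,q)).astype(int)],True,(0,255,255),1)
cv2.imwrite("pics/cad.png",cv2.resize(im,(768,576))); st("view"); print(r.sense()["joints"])
E
```

```text
grabbed t 27.19 tcp [0.5575 0.1425 0.053 ] open 0.0211 gf 12.0 F [ 1.14  0.11 -0.45]
lifted t 27.93 tcp [0.5571 0.1424 0.1983] open 0.0209 gf 12.0 F [ 0.55 -0.14 -1.09]
k 4 df 1.267001395285758
down t 32.89 tcp [ 0.4953 -0.293   0.0575] open 0.0207 gf 12.0 F [-0.12 -0.11  0.15]
up t 34.88 tcp [ 0.495  -0.2928  0.1983] open 0.0878 gf 0.0 F [ 0.11  0.2  -0.8 ]
[[363.45763958 199.21581353]
 [367.78155136 155.47905221]
 [372.16055091 108.19814525]]
view t 35.94 tcp [ 0.4202 -0.1009  0.2983] open 0.088 gf 0.0 F [ 0.23  0.07 -0.99]
[-1.80033262e+01 -1.91507521e+01  8.71057067e+01 -1.03194404e-02
  1.12215903e+02 -2.19009693e+01]
```

View pics/cad.png

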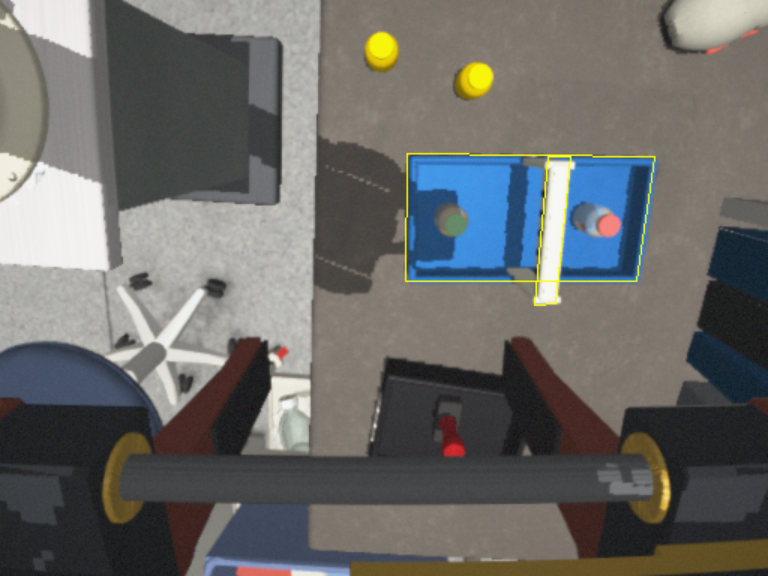

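The overlay matches the caddy and its bar, at about (553,230). Both vials stand, at (452,220) and (600,222), and the stamp stands in the tray at (450,430). Now I grasp and lift the handle.

```bash
python3 - <<'E'
from h import *
r.reach([*CC,.15],[180,0,94]); r.servo_line([*CC,.086],speed=.08); r.wait(.2); st("at bar")
r.grab(45); r.wait(.3); st("grip")
r.servo_line([*CC,.106],speed=.04); r.wait(.2); st("2cm"); print(r.sense()["torque"])
r.servo_line([*CC,.237],speed=.07); r.wait(.8); st("up"); print(r.sense()["torque"],r.sense()["orientation"])
a=r.snapshot("scene");b=r.snapshot("wrist")
cv2.imwrite("pics/fin.png",cv2.resize(np.hstack([a["frame"],b["frame"]])[:,:,::-1],(800,300)))
cv2.imwrite("pics/fin2.png",cv2.resize(a["frame"][80:290,130:410,::-1],(800,600),interpolation=cv2.INTER_CUBIC))
E
```

```text
at bar t 37.88 tcp [ 0.5402 -0.0776  0.0867] open 0.0875 gf 0.0 F [0.28 0.53 1.05]
grip t 39.28 tcp [ 0.5399 -0.0775  0.086 ] open 0.0157 gf 45.0 F [ 2.14 -0.4  -1.69]
2cm t 40.13 tcp [ 0.5396 -0.0775  0.1056] open 0.0156 gf 45.0 F [ 0.09 -1.06 -4.83]
[-0.03550847  0.04227294  0.03727672]
up t 42.96 tcp [ 0.5398 -0.0775  0.237 ] open 0.0157 gf 45.0 F [-0.66 -1.31 -3.28]
[-0.0801784   0.13719263 -0.02537223] [1.79998854e+02 2.04103749e-03 9.39983051e+01]
```

View pics/fin.png

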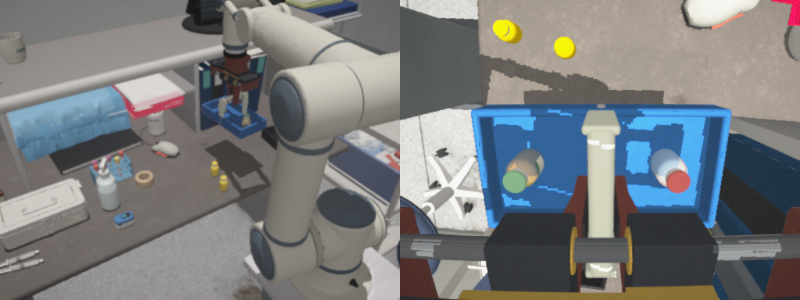

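View pics/fin2.png

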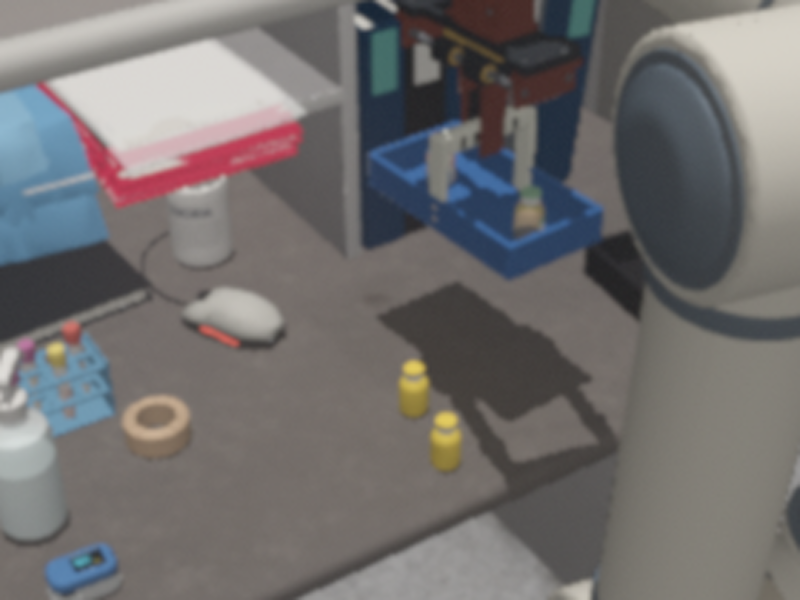

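The caddy hangs level about 15 cm up, both vials stand in it (caps at (514,182) and (678,181) in the wrist half), and the bystanders haven't moved.

```bash
python3 -c "
from h import *
st('end'); print(r.hand_in())"
```

```text
end t 43.06 tcp [ 0.5398 -0.0775  0.237 ] open 0.0158 gf 45.0 F [-0.73 -0.18 -4.38]
the job is handed in; nothing more can be done
None
```

I handed the job in at 43 s: both vials are standing in the caddy, the stamp is in the desk tray, and the arm is holding the caddy level and still about 15 cm above the worktop by its handle.

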